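Dial open the bench strongbox

TASK

Open the jeweller's strongbox. Reading the dial like a clock face, crank it clockwise past 4 once and stop when it comes to 4 the second time, then anticlockwise past 2 once and stop when it comes to 2 the second time, then slowly clockwise, feeling for the spring bolt, which drops somewhere between 6 and 9 and makes the dial go solid (stop there, never force it), and last slide the cover fully open and let go, leaving the loupe, pliers and spool beside it where they are.

Things in the scene. Friction and masses are not known exactly. Their poses are not given: they have to be found in the camera images.
- strongbox: Dark steel strongbox fixed to the bench, 150 (x) by 295 (y) by 90 mm high, flat top at 90 mm. Origin at bench level: 155 mm of the box lies to its -y side (lock half, with the dial), 140 mm to its +y side (compartment, under the sliding cover). z is up; yaw varies
- dial_axis (a point): the dial's vertical axis at the box top (90 mm up), 78 mm to the -y side of the box origin. Twelve marks on the box top at 55 to 73 mm radius are the hours of a clock, clockwise seen from above: 12 lies along the box's +x from the axis, 3 along -y, 6 along -x, 9 along +y. The inner wheels need the passes: they follow only after nearly a full turn in a new direction
- mark12 (a point): the middle of the 12 o'clock mark, a broad block (18 by 10 mm), 64 mm from the dial axis along the box's +x; the other marks are thin lines, those of 3, 6 and 9 longer
- dial: aluminium disc, 100 mm diameter, top 7 mm above the box top, with a steel crank arm (16 mm wide, its top 12 mm above the box top) from centre to rim. The arm is the pointer: it points to the hour. Origin on the dial axis at the box top; own x along the arm, z up. Turns any number of turns both ways and stays where left. Starts between 8 and 3. The first two numbers must be met within 10 degrees
- knob_foot (a point): foot of the crank knob on the arm's top (102 mm above the bench), 38 mm from the dial axis. The knob is an upright black pin, 14 mm diameter, 32 mm high, that spins freely, so it can be gripped from above and led round with the hand's orientation unchanged. Turning takes about 1 N here, rising to 2 and then 4 N as inner wheels are picked up (not the stop); 1 N on the last number
- gate: the notch in the dial's wheel inside the lock, out of sight, 42 mm from the dial axis, into which the bolt drops; origin on the dial axis. Its play on the dropped bolt is 2 mm to each side
- bolt: spring bolt; only its brass tell-tale pin (10 mm) shows. When all numbers are met it drops 7 mm by itself into the dial, which goes solid both ways. The lock is worn: this happens anywhere from 6 to 9, differently each time, to be found by feel. Over 15 N between bolt and gate (about 16 N at the knob) breaks it; so does hauling the cover against the undropped bolt with over 15 N
- telltale (a point): centre of the top of the tell-tale pin, on the box top 60 mm from the dial axis towards the box's +y and 30 mm to its +x: 7 mm proud of the box top while locked, flush when the bolt has dropped
- cover: the grey sliding cover of the compartment, 132 by 136 by 6 mm, top 97 mm above the bench. It slides 85 mm along the box's +y (away from the dial) to a stop; friction about 3 N; stays where it is left. While locked it moves about 2 mm only. Its axes are those of the box
- grip_top (a point): centre of the top of the cover's grip, an upright black tab 52 mm long along the box's x, 12 mm thick along the box's y and 30 mm high, standing on the cover; this point lies 127 mm above the bench and at the start 57 mm to the +y side of the box origin
- loupe: small black loupe (28 mm diameter, 22 mm high), standing on the box top at the lock half's robot-side corner next to the cover; origin at its underside; leave it
- pliers: pliers lying on the robot's side of the box, 145 mm long; leave them
- spool: brass spool, 44 mm diameter, 30 mm high, on the bench on the robot's side of the box near the +y end; leave it

How it is judged:
On the way:
1. the combination is dialled: the bolt has dropped into the dial (tell-tale flush) (z of telltale in the frame of strongbox below 0.0915 m), for 0.2 s.
At the end, for the whole second after the job is handed in: the bolt has dropped (tell-tale within 1.5 mm of flush) and the cover stands open by at least 77 of its 85 mm, at rest (z of telltale in the frame of strongbox below 0.0915 m and y of grip_top in the frame of strongbox above 0.134 m and linear speed of cover below 0.01 m/s); the robot touches nothing.
It fails at once if the dial is forced against the dropped bolt (over 15 N) (contact force between gate and bolt above 15 N).
It fails at once if the cover is hauled against the bolt (over 15 N) (contact force between cover and bolt above 15 N).
It fails at once if the loupe, pliers or spool is moved by more than 30 mm (distance of any of loupe, pliers, spool from where it was at the start of the episode above 0.03 m).
It also fails if it takes over 72 s, if anything falls off the work surface, if the arm or the gripper's body presses on something with over 40 N, if the wrist force passes 120 N, or if a joint passes its speed limit or range.

ROBOT

A 6-joint arm with a two-finger parallel gripper is mounted at the origin on the work surface. World frame = base frame: x ahead of the robot, y to its left, z up, the work surface at z = 0. Lengths are in m, angles in rad, forces in N, time in s.
With the tool pointing down it reaches from about 0.3 to 0.775 m from the base axis. Payload 14.6 kg.
Tool frame: the origin (TCP) lies midway between the tips of the shut fingers; the grasp point (between the pads) lies 19 mm behind it (ctrl.grip_depth is the distance from the TCP to the grasp point, in m); z points along the fingers, x is the direction in which the jaws open and shut, and the axes are right-handed (so a half turn about z gives the same grasp; the last joint's range is limited). The gripper opens to 94 mm and grips with 3 to 60 N. Pads are 16 mm wide; open, the fingers measure 119 mm over their backs; the gripper's body (75 mm by 177 mm) begins 78 mm behind the grasp point.
Start: joints at [-1.384, 0.3, 1.521, -0, 1.321, -0.067], TCP at [0.138, -0.532, 0.205] pointing down, gripper open.
Joint ranges: [-3.03, 3.03], [-0.79, 2.21], [0.23, 2.52], [-1.04, 4.18], [0, 3.07], [-2.55, 2.55]. Speed limits (rad/s): [2.22, 2.22, 2.57, 3.14, 3.14, 3.14].

INTERFACE

Orientations are given as [roll, pitch, yaw] about the fixed x, y, z axes, in that order (R = Rz(yaw) Ry(pitch) Rx(roll)).
In Python, from station import ctrl gives the robot as it stands.
- The arm moves only by the tool play_rows, never from a script. Its argument "steps" is a list that holds one entry, the list of rows, each a list of 7 numbers: the shift along the tool's x, y, z in cm, then the turn, a rotation vector about the tool's x, y, z in rad, then the opening, from 0 (shut) to 1 (fully open). In form: [[[x, y, z, ax, ay, az, hand], ...]]. A call has 1 to 20 rows; each row is the pose to reach, as a shift and turn from the pose measured when the call began, along the tool's axes at that moment; what a row does not reach only later rows make up. A row lasts 1/12 s, in which the tool goes at most 41.7 mm and 7.16 degrees, less where a joint would pass 70% of its speed; a pose out of reach is approached as far as the arm can. A call with a gripper value outside its range is refused whole. The fingers move at their own pace and stop on an object; "force" is the grip in N (left out, the last holds). Time passes only in rows, so rows that repeat a pose let the fingers close. It gives the time, the measured TCP pose, the force and the opening at its end, in the units of the state.
- ctrl.get_obs(): the state, without advancing time (a new reading comes with each control period).
- ctrl.camera(name): name is "scene" or "top" or "wrist"; returns a dict with "frame" (384x512x3 uint8, blue, green, red), "fovy" (degrees; the focal length in pixels is half the picture's height over the tangent of half this angle, whatever the lens; pixels are square), "cx", "cy" (the principal point, pixels), "D" ([k1, k2, p1, p2, k3] as OpenCV has them; the pictures are not rectified), "world_to_cam" (4x4, takes a point from world to camera coordinates). Camera axes: x right, y up, looking along -z (the intrinsics and any distortion apply to the point x, -y, -z); pixel columns grow to the right and rows downward; lengths in m; the calibration is good to about 2 mm. A picture is of the moment at which its call begins. There is no depth.
- ctrl.hand_in(): hands the job in, once; it reports no verdict.
The state is a dict: "time_s": time; "qpos": joint angles; "joint_vel": joint speeds; "tau": joint torques, N m; "ee_pos": TCP position; "eef_rot": TCP orientation; "force": force on the tool from outside, world axes, zero at the start; "moment": the same for the moment, N m; "grip_width": finger opening in m.
Only numpy, scipy, OpenCV 4.12 (cv2) and the standard library are available. Lean on these libraries where they do the work, as an engineer would, in place of code of your own. Each camera call takes 0.05 s, during which the arm holds its last target. There are 200 camera calls.

## Working session

There is one attempt and no reset: what is moved stays moved. The work goes in short steps, Python scripts to look and compute and a tool call to move; the robot and the scene stay as the last step left them, time stands still between calls to the robot, and variables do not carry over. Pictures are saved under pics/ and viewed, about 8 in all and at most 12, crops included, and the job is handed in when it is done.

Besides the shell and the picture viewer there is one more tool, called after ">>>" as name([rows], argument=value, ...), one row to a line, values as JSON. play_rows: Moves the arm, as the interface text tells. Its arguments: {"type":"object","properties":{"steps":{"type":"array"},"force":{"type":"number"}},"required":["steps"]}

```bash
mkdir -p pics; ls; cat > h.py <<'E'
import numpy as np,cv2
from station import ctrl
def shot(n,f):
    c=ctrl.camera(n); cv2.imwrite('pics/'+f,c['frame']); np.save('pics/'+f+'.npy',{k:v for k,v in c.items() if k!='frame'},allow_pickle=True); return c
def load(f): return np.load('pics/'+f+'.npy',allow_pickle=True).item()
def K(c):
    f=192/np.tan(np.radians(c['fovy'])/2); return np.array([[f,0,c['cx']],[0,f,c['cy']],[0,0,1.]])
def ray(c,uv,z):
    p=cv2.undistortPoints(np.array([[uv]],float),K(c),np.array(c['D'],float))[0,0]
    T=np.linalg.inv(c['world_to_cam']); d=T[:3,:3]@np.array([p[0],-p[1],-1]); o=T[:3,3]
    return o+d*(z-o[2])/d[2]
def proj(c,P):
    P=np.atleast_2d(P); q=(c['world_to_cam']@np.c_[P,np.ones(len(P))].T)[:3].T*[1,-1,-1]
    return cv2.projectPoints(q,np.zeros(3),np.zeros(3),K(c),np.array(c['D'],float))[0][:,0]
E
python3 - <<'E'
from h import *
print(ctrl.get_obs())
for n in('top','scene'): shot(n,n+'1.png')
E
```

```text
pics
{'time_s': 0.0, 'qpos': array([-1.38356833e+00,  3.00487162e-01,  1.52160599e+00, -6.67824963e-06,
        1.32071502e+00, -6.66047115e-02]), 'joint_vel': array([-4.64019957e-04,  1.52329274e-03,  9.26120549e-04,  1.82248545e-05,
       -1.05030486e-03,  4.84452539e-04]), 'tau': array([-3.38889868e-04, -5.31804729e+01, -3.52741456e+01,  7.06728618e-02,
        2.43513932e-02, -9.86362625e-05]), 'ee_pos': array([ 0.13805471, -0.53210439,  0.20486699]), 'eef_rot': array([-3.14151821e+00,  1.21325563e-03, -1.31696192e+00]), 'force': array([ 0.39367107,  0.7280086 , -0.81557609]), 'moment': array([-0.02018671, -0.00139988, -0.01114609]), 'grip_width': 0.0943487592922133}
```

View pics/top1.png

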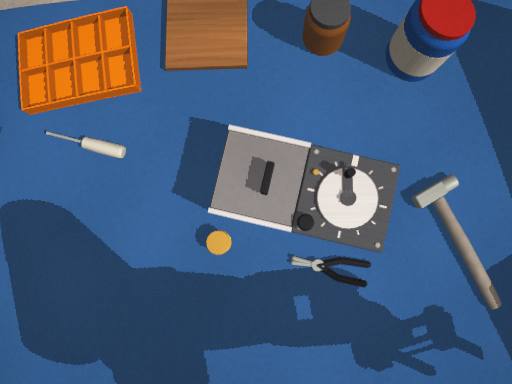

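View pics/scene1.png

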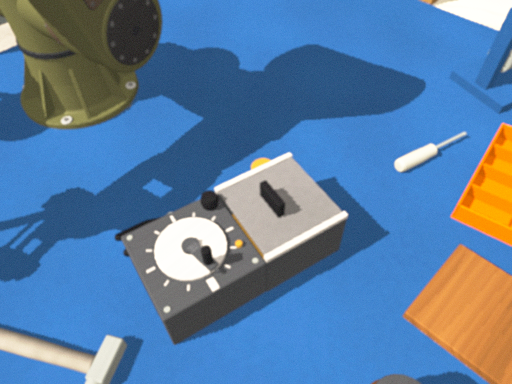

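Top view shows the strongbox, with the dial at about (348,198), 12 mark (355,160), telltale (316,172), grip (267,178), spool (219,242), pliers (330,268), loupe (306,222). I'll zoom in to get a precise fit.

```bash
python3 - <<'E'
import cv2
a=cv2.imread('pics/top1.png')[120:256,205:405]; cv2.imwrite('pics/top1c.png',cv2.resize(a,None,fx=4,fy=4,interpolation=cv2.INTER_CUBIC))
E
```

```text
(no output)
```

View pics/top1c.png

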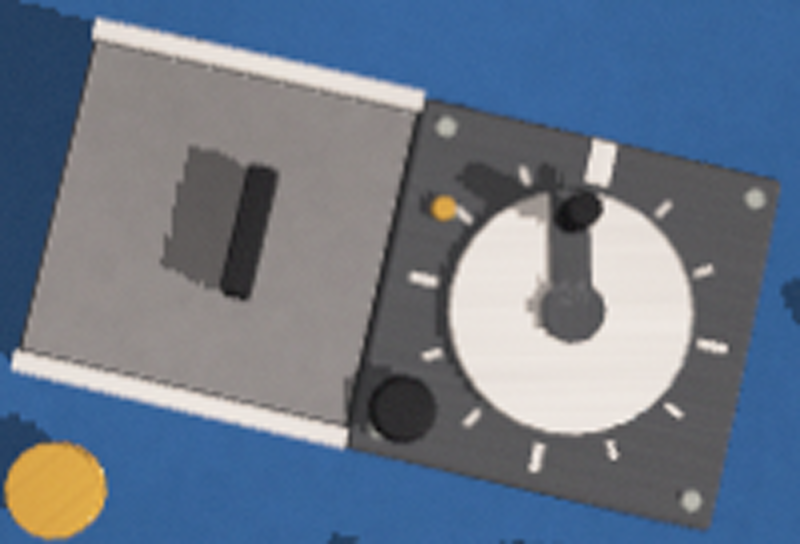

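The crop shows marks 12 (601,163), 3 (712,346), 6 (536,457), 9 (423,279), and the arm pointing almost straight up, a little before 12. Next I fit the box pose.

```bash
python3 - <<'E'
from h import *
from scipy.optimize import least_squares as ls
c=load('top1.png')
px=lambda u,v:((u+.5)/4-.5+205,(v+.5)/4-.5+120)
F=[((601,163),(64,-78,90)),((712,346),(0,-142,90)),((536,457),(-64,-78,90)),((423,279),(0,-14,90)),
((779,181),(75,-155,90)),((709,528),(-75,-155,90)),((444,208),(30,-18,97)),((571,313),(0,-78,97))]
U=np.array([px(*f[0]) for f in F]);L=np.array([f[1] for f in F])/1e3
def W(p,L):
    a=p[2];R=np.array([[np.cos(a),-np.sin(a),0],[np.sin(a),np.cos(a),0],[0,0,1]]);return L@R.T+[p[0],p[1],0]
r=ls(lambda p:(proj(c,W(p,L))-U).ravel(),[.5,0,0])
print(r.x,np.degrees(r.x[2]));print(r.fun.reshape(-1,2).round(2))
p=r.x;print('axis',W(p,np.array([[0,-.078,.09],[0,.057,.127],[0,.142,.127]])))
# arm: centerline pixel at crop row 250; knob top
for uv,z in(((570,250),.102),((572,215),.102),((580,207),.134)):
    w=ray(c,px(*uv),z)[:2]-W(p,np.array([[0,-.078,.09]]))[0,:2]; ang=np.degrees(np.arctan2(w[1],w[0])-p[2]); print(np.hypot(*w),'box ang',ang,'clock',(-ang/30)%12)
print('gripproj',[ (np.array(q)-[205,120])*4 for q in proj(c,W(p,np.array([[0,.057,.127]])))])
for n,uv,z in(('loupe',(403,405),.112),('spool',(56,490),.03)):print(n,ray(c,px(*uv),z))
print(np.linalg.inv(c['world_to_cam'])[:3,3])
np.save('box.npy',p)
s=load('scene1.png');print('scene',proj(s,W(p,np.array([[64,-78,90],[30,-18,97],[0,57,127],[0,-78,97]])/1e3)))
E
```

```text
[ 0.55838089 -0.05100313 -0.24165804] -13.845985502283614
[[-0.38 -0.27]
 [ 1.41  0.06]
 [-0.4   1.61]
 [-1.63 -0.54]
 [ 1.01 -0.71]
 [ 0.28  0.78]
 [-0.15 -0.38]
 [-0.06 -0.63]]
axis [[ 0.53971449 -0.12673665  0.09      ]
 [ 0.57202172  0.00434059  0.127     ]
 [ 0.59236331  0.08687071  0.127     ]]
0.02430356549092699 box ang 15.013707388581288 clock 11.499543087047291
0.03861329025902649 box ang 12.68431062037013 clock 11.577189645987662
0.0378510568140514 box ang 16.932093631224717 clock 11.435596878959176
gripproj [array([246.4902159 , 226.61961645])]
loupe [ 0.50216083 -0.05610769  0.112     ]
spool [0.46668308 0.09276175 0.03      ]
[ 0.49681744 -0.00084058  0.77232654]
scene [[213.25487576 284.31182215]
 [239.04196991 242.23427918]
 [272.42525673 192.18028058]
 [190.90208325 246.5241948 ]]
```

```bash
cat >> h.py <<'E'
from scipy.spatial.transform import Rotation as Ro
def rel(pos,yaw):
    o=ctrl.get_obs();R=Ro.from_euler('xyz',o['eef_rot']);Rt=Ro.from_euler('xyz',[np.pi,0,yaw])
    print('t',o['time_s'],'rel cm',(R.inv().apply(np.array(pos)-o['ee_pos'])*100).round(2),'rotvec',(R.inv()*Rt).as_rotvec().round(3))
AX=np.array([.5397,-.1267]);BY=-.2417
def arc(c0,dc,n,r=.038,dyaw=0,z=.107,ax=AX,yaw=BY,every=1):
    # rows cm from measured pose: clock angle c0 (deg) to c0+dc in n rows
    o=ctrl.get_obs();R=Ro.from_euler('xyz',o['eef_rot']);out=[]
    for i in range(1,n+1):
        a=BY-np.radians(c0+dc*i/n);P=np.r_[ax+r*np.array([np.cos(a),np.sin(a)]),z]
        Rt=Ro.from_euler('xyz',[np.pi,0,yaw+dyaw*i/n])
        out.append([*(R.inv().apply(P-o['ee_pos'])*100).round(2).tolist(),*(R.inv()*Rt).as_rotvec().round(3).tolist(),0])
    print('t',o['time_s'],'ee',o['ee_pos'].round(4),'F',o['force'].round(2),'yaw',o['eef_rot'][2]);print(str([out]).replace(' ',''))
def state(ax=AX):
    o=ctrl.get_obs();d=o['ee_pos'][:2]-ax;a=np.arctan2(d[1],d[0])-BY
    u=d/np.hypot(*d);t=np.array([u[1],-u[0]]);f=o['force'][:2]
    print('t %.2f ee %s yaw %.3f r %.4f clockdeg %.1f Frad %.2f Ftan(cw) %.2f Fz %.2f w %.4f'%(o['time_s'],o['ee_pos'].round(4),o['eef_rot'][2],np.hypot(*d),np.degrees(-a)%360,f@u,f@t,o['force'][2],o['grip_width']))
E
python3 -c "
from h import *
rel([.5777,-.1267,.19],BY)"
```

```text
t 0.1 rel cm [-28.2  -52.74   1.53] rotvec [-1.000e-03  1.000e-03 -1.075e+00]
```

>>> play_rows([
  [[-1, -2, 0, 0, 0, -0.06, 0.45], [-3, -5.5, 0.1, 0, 0, -0.13, 0.45], [-5, -9, 0.2, 0, 0, -0.2, 0.45], [-7, -13, 0.4, 0, 0, -0.28, 0.45], [-9, -16.5, 0.5, 0, 0, -0.36, 0.45], [-11, -20, 0.6, 0, 0, -0.44, 0.45], [-13, -24, 0.7, 0, 0, -0.52, 0.45], [-15, -28, 0.8, 0, 0, -0.6, 0.45], [-17, -31.5, 0.9, 0, 0, -0.68, 0.45], [-19, -35.5, 1, 0, 0, -0.76, 0.45], [-21, -39, 1.1, 0, 0, -0.84, 0.45], [-23, -43, 1.2, 0, 0, -0.92, 0.45], [-25, -47, 1.3, 0, 0, -0.98, 0.45], [-26.5, -49.5, 1.4, 0, 0, -1.03, 0.45], [-27.6, -51.6, 1.5, 0, 0, -1.06, 0.45], [-28.2, -52.7, 1.5, 0, 0, -1.075, 0.45], [-28.2, -52.74, 1.5, 0, 0, -1.075, 0.45], [-28.2, -52.74, 1.5, 0, 0, -1.075, 0.45]],
], force=10)

```text
time_s: 1.6
ee_pos: [0.5772, -0.1273, 0.19]
eef_rot: [-3.141, 0.001, -0.243]
force: [-0.3, 0.2, 0.0]
grip_width: 0.0423
```

```bash
python3 - <<'E'
from h import *
rel([.5777,-.1267,.107],BY)
c=shot('wrist','w1.png')
s=np.array
def W(L):
    p=np.load('box.npy');a=p[2];R=s([[np.cos(a),-np.sin(a),0],[np.sin(a),np.cos(a),0],[0,0,1]]);return s(L)/1e3@R.T+[p[0],p[1],0]
print(proj(c,W([[64,-78,90],[30,-18,97],[0,-78,102],[0,-142,90],[0,-14,90],[36.8,-68.8,134]])))
print(ctrl.get_obs()['force'])
E
```

```text
t 1.6 rel cm [ 0.04 -0.06  8.3 ] rotvec [-0.001  0.001 -0.001]
[[287.07706793 204.04804104]
 [246.91749457 133.82250059]
 [210.89148734 207.83549852]
 [214.78577187 272.50857574]
 [210.41778054 128.42769087]
 [255.4371394  207.47911671]]
[-0.04350906 -0.33947111  0.56688499]
```

View pics/w1.png

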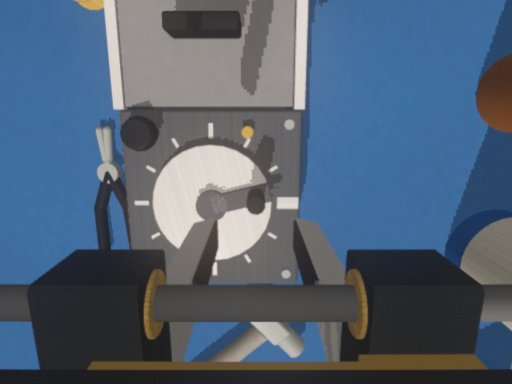

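The wrist view agrees with the prediction to about 2 px (mark 12 at (287,203), telltale (247,132), axis about (212,205)). The knob is at about (256,200). Descending.

>>> play_rows([
  [[0.04, -0.1, 2.5, 0, 0, 0, 0.45], [0.04, -0.15, 5, 0, 0, 0, 0.45], [0.04, -0.2, 7, 0, 0, 0, 0.45], [0.04, -0.2, 8, 0, 0, 0, 0.45], [0.04, -0.2, 8.3, 0, 0, 0, 0.45], [0.04, -0.2, 8.3, 0, 0, 0, 0], [0.04, -0.2, 8.3, 0, 0, 0, 0], [0.04, -0.2, 8.3, 0, 0, 0, 0], [0.04, -0.2, 8.3, 0, 0, 0, 0], [0.04, -0.2, 8.3, 0, 0, 0, 0]],
], force=15)

```text
time_s: 2.48
ee_pos: [0.5779, -0.1259, 0.1079]
eef_rot: [-3.141, 0.0, -0.244]
force: [-2.8, -0.1, 4.0]
grip_width: 0.0135
```

```bash
python3 -c "
from h import *
state()
arc(345,120,16)"
```

```text
t 2.48 ee [ 0.5779 -0.1259  0.1079] yaw -0.244 r 0.0382 clockdeg 345.0 Frad -2.84 Ftan(cw) 0.03 Fz 4.04 w 0.0135
t 2.4833 ee [ 0.5779 -0.1259  0.1079] F [-2.84 -0.09  4.04] yaw -0.24367369629474567
[[[0.08,0.49,0.09,-0.001,0.0,-0.002,0],[0.11,0.99,0.09,-0.001,0.0,-0.002,0],[0.08,1.48,0.09,-0.001,0.0,-0.002,0],[-0.01,1.97,0.09,-0.001,0.0,-0.002,0],[-0.17,2.44,0.09,-0.001,0.0,-0.002,0],[-0.39,2.89,0.09,-0.001,0.0,-0.002,0],[-0.67,3.3,0.09,-0.001,0.0,-0.002,0],[-0.99,3.68,0.09,-0.001,0.0,-0.002,0],[-1.37,4.0,0.09,-0.001,0.0,-0.002,0],[-1.78,4.28,0.09,-0.001,0.0,-0.002,0],[-2.23,4.5,0.09,-0.001,0.0,-0.002,0],[-2.7,4.66,0.09,-0.001,0.0,-0.002,0],[-3.18,4.76,0.09,-0.001,0.0,-0.002,0],[-3.68,4.79,0.09,-0.001,0.0,-0.002,0],[-4.17,4.76,0.09,-0.001,0.0,-0.002,0],[-4.66,4.67,0.09,-0.001,0.0,-0.002,0]]]
```

>>> play_rows([
  [[0.08, 0.49, 0, 0, 0, 0, 0], [0.11, 0.99, 0, 0, 0, 0, 0], [0.08, 1.48, 0, 0, 0, 0, 0], [-0.01, 1.97, 0, 0, 0, 0, 0], [-0.17, 2.44, 0, 0, 0, 0, 0], [-0.39, 2.89, 0, 0, 0, 0, 0], [-0.67, 3.3, 0, 0, 0, 0, 0], [-0.99, 3.68, 0, 0, 0, 0, 0], [-1.37, 4.0, 0, 0, 0, 0, 0], [-1.78, 4.28, 0, 0, 0, 0, 0], [-2.23, 4.5, 0, 0, 0, 0, 0], [-2.7, 4.66, 0, 0, 0, 0, 0], [-3.18, 4.76, 0, 0, 0, 0, 0], [-3.68, 4.79, 0, 0, 0, 0, 0], [-4.17, 4.76, 0, 0, 0, 0, 0], [-4.66, 4.67, 0, 0, 0, 0, 0], [-4.66, 4.67, 0, 0, 0, 0, 0]],
])

```text
time_s: 3.9
ee_pos: [0.5213, -0.1594, 0.108]
eef_rot: [-3.14, -0.001, -0.244]
force: [2.2, 7.7, -1.3]
grip_width: 0.014
```

```bash
python3 -c "
from h import *
state()
arc(105,180,20)"
```

```text
t 3.90 ee [ 0.5213 -0.1594  0.108 ] yaw -0.244 r 0.0375 clockdeg 105.4 Frad -7.77 Ftan(cw) 1.82 Fz -1.28 w 0.0140
t 3.9 ee [ 0.5213 -0.1594  0.108 ] F [ 2.22  7.67 -1.28] yaw -0.24373445842939367
[[[-0.55,-0.15,0.1,-0.002,-0.001,-0.002,0],[-1.07,-0.43,0.1,-0.002,-0.001,-0.002,0],[-1.55,-0.79,0.1,-0.002,-0.001,-0.002,0],[-1.96,-1.22,0.11,-0.002,-0.001,-0.002,0],[-2.3,-1.71,0.11,-0.002,-0.001,-0.002,0],[-2.55,-2.25,0.11,-0.002,-0.001,-0.002,0],[-2.72,-2.82,0.11,-0.002,-0.001,-0.002,0],[-2.8,-3.41,0.11,-0.002,-0.001,-0.002,0],[-2.79,-4.01,0.11,-0.002,-0.001,-0.002,0],[-2.68,-4.6,0.11,-0.002,-0.001,-0.002,0],[-2.48,-5.16,0.11,-0.002,-0.001,-0.002,0],[-2.2,-5.68,0.11,-0.002,-0.001,-0.002,0],[-1.84,-6.16,0.12,-0.002,-0.001,-0.002,0],[-1.41,-6.57,0.12,-0.002,-0.001,-0.002,0],[-0.92,-6.91,0.12,-0.002,-0.001,-0.002,0],[-0.38,-7.17,0.12,-0.002,-0.001,-0.002,0],[0.19,-7.34,0.12,-0.002,-0.001,-0.002,0],[0.78,-7.41,0.12,-0.002,-0.001,-0.002,0],[1.38,-7.4,0.12,-0.002,-0.001,-0.002,0],[1.97,-7.29,0.12,-0.002,-0.001,-0.002,0]]]
```

>>> play_rows([
  [[-0.55, -0.17, 0, 0, 0, 0, 0], [-1.07, -0.45, 0, 0, 0, 0, 0], [-1.55, -0.82, 0, 0, 0, 0, 0], [-1.96, -1.25, 0, 0, 0, 0, 0], [-2.3, -1.74, 0, 0, 0, 0, 0], [-2.55, -2.28, 0, 0, 0, 0, 0], [-2.72, -2.85, 0, 0, 0, 0, 0], [-2.8, -3.44, 0, 0, 0, 0, 0], [-2.79, -4.04, 0, 0, 0, 0, 0], [-2.68, -4.63, 0, 0, 0, 0, 0], [-2.48, -5.19, 0, 0, 0, 0, 0], [-2.2, -5.71, 0, 0, 0, 0, 0], [-1.84, -6.19, 0, 0, 0, 0, 0], [-1.41, -6.6, 0, 0, 0, 0, 0], [-0.92, -6.94, 0, 0, 0, 0, 0], [-0.38, -7.2, 0, 0, 0, 0, 0], [0.19, -7.37, 0, 0, 0, 0, 0], [0.78, -7.44, 0, 0, 0, 0, 0], [1.38, -7.43, 0, 0, 0, 0, 0], [1.97, -7.32, 0, 0, 0, 0, 0]],
])

```text
time_s: 5.57
ee_pos: [0.5584, -0.0926, 0.108]
eef_rot: [-3.139, 0.001, -0.244]
force: [-5.9, 1.1, 0.8]
grip_width: 0.0142
```

```bash
python3 -c "
from h import *
state()
arc(285,180,20,ax=AX+[0.0001,.0005])"
```

```text
t 5.57 ee [ 0.5584 -0.0926  0.108 ] yaw -0.244 r 0.0389 clockdeg 284.9 Frad -1.87 Ftan(cw) -5.72 Fz 0.79 w 0.0142
t 5.5667 ee [ 0.5584 -0.0926  0.108 ] F [-5.92  1.12  0.79] yaw -0.24350206229550353
[[[0.54,0.24,0.1,-0.003,0.001,-0.002,0],[1.07,0.52,0.1,-0.003,0.001,-0.002,0],[1.54,0.88,0.1,-0.003,0.001,-0.002,0],[1.95,1.31,0.09,-0.003,0.001,-0.002,0],[2.29,1.8,0.09,-0.003,0.001,-0.002,0],[2.55,2.34,0.09,-0.003,0.001,-0.002,0],[2.72,2.91,0.09,-0.003,0.001,-0.002,0],[2.8,3.5,0.09,-0.003,0.001,-0.002,0],[2.78,4.1,0.09,-0.003,0.001,-0.002,0],[2.67,4.69,0.09,-0.003,0.001,-0.002,0],[2.48,5.25,0.08,-0.003,0.001,-0.002,0],[2.19,5.77,0.08,-0.003,0.001,-0.002,0],[1.83,6.25,0.08,-0.003,0.001,-0.002,0],[1.4,6.66,0.08,-0.003,0.001,-0.002,0],[0.91,7.0,0.08,-0.003,0.001,-0.002,0],[0.37,7.25,0.08,-0.003,0.001,-0.002,0],[-0.2,7.42,0.08,-0.003,0.001,-0.002,0],[-0.79,7.5,0.08,-0.003,0.001,-0.002,0],[-1.39,7.49,0.08,-0.003,0.001,-0.002,0],[-1.98,7.38,0.08,-0.003,0.001,-0.002,0]]]
```

>>> play_rows([
  [[0.54, 0.24, 0, 0, 0, 0, 0], [1.07, 0.52, 0, 0, 0, 0, 0], [1.54, 0.88, 0, 0, 0, 0, 0], [1.95, 1.31, 0, 0, 0, 0, 0], [2.29, 1.8, 0, 0, 0, 0, 0], [2.55, 2.34, 0, 0, 0, 0, 0], [2.72, 2.91, 0, 0, 0, 0, 0], [2.8, 3.5, 0, 0, 0, 0, 0], [2.78, 4.1, 0, 0, 0, 0, 0], [2.67, 4.69, 0, 0, 0, 0, 0], [2.48, 5.25, 0, 0, 0, 0, 0], [2.19, 5.77, 0, 0, 0, 0, 0], [1.83, 6.25, 0, 0, 0, 0, 0], [1.4, 6.66, 0, 0, 0, 0, 0], [0.91, 7.0, 0, 0, 0, 0, 0], [0.37, 7.25, 0, 0, 0, 0, 0], [-0.2, 7.42, 0, 0, 0, 0, 0], [-0.79, 7.5, 0, 0, 0, 0, 0], [-1.39, 7.49, 0, 0, 0, 0, 0], [-1.98, 7.38, 0, 0, 0, 0, 0]],
])

```text
time_s: 7.23
ee_pos: [0.5229, -0.1598, 0.1082]
eef_rot: [-3.139, -0.003, -0.244]
force: [5.9, -2.8, -2.4]
grip_width: 0.0137
```

```bash
sed -i 's/^AX=.*;BY/AX=np.array([.5399,-.1261]);BY/' h.py; python3 -c "
from h import *
state()
arc(105,15,4)"
```

```text
t 7.23 ee [ 0.5229 -0.1598  0.1082] yaw -0.244 r 0.0378 clockdeg 103.0 Frad -0.14 Ftan(cw) -6.50 Fz -2.37 w 0.0137
t 7.2333 ee [ 0.5229 -0.1598  0.1082] F [ 5.86 -2.8  -2.37] yaw -0.24368830257452734
[[[-0.38,-0.08,0.12,-0.003,-0.003,-0.002,0],[-0.61,-0.17,0.12,-0.003,-0.003,-0.002,0],[-0.84,-0.27,0.12,-0.003,-0.003,-0.002,0],[-1.05,-0.39,0.12,-0.003,-0.003,-0.002,0]]]
```

>>> play_rows([
  [[-0.38, -0.08, 0, 0, 0, 0, 0], [-0.61, -0.17, 0, 0, 0, 0, 0], [-0.84, -0.27, 0, 0, 0, 0, 0], [-1.05, -0.39, 0, 0, 0, 0, 0], [-1.05, -0.39, 0, 0, 0, 0, 0], [-1.05, -0.39, 0, 0, 0, 0, 0]],
])

```text
time_s: 7.73
ee_pos: [0.514, -0.1536, 0.1082]
eef_rot: [-3.139, -0.003, -0.244]
force: [0.8, -2.0, -2.5]
grip_width: 0.0136
```

```bash
python3 - <<'E'
from h import *
state()
a=shot('top','top2.png')['frame'][110:270,270:430]; b=shot('scene','scene2.png')['frame'][180:340,110:270]
cv2.imwrite('pics/c2.png',cv2.resize(np.hstack([a,b]),None,fx=2.5,fy=2.5,interpolation=cv2.INTER_CUBIC))
E
```

```text
t 7.73 ee [ 0.514  -0.1536  0.1082] yaw -0.244 r 0.0378 clockdeg 119.5 Frad 0.90 Ftan(cw) -1.89 Fz -2.50 w 0.0136
```

View pics/c2.png

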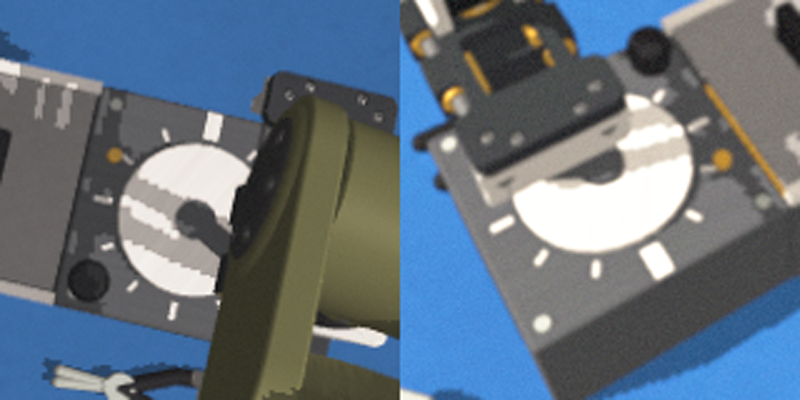

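The left (top) view shows the arm running from hub (192,218) toward (228,248), which is about 117–120° on the clock face, so 4 o'clock is met. Now anticlockwise.

```bash
python3 -c "
from h import *
arc(119.5,-180,20,z=.1082)"
```

```text
t 7.8333 ee [ 0.5139 -0.1535  0.1081] F [ 1.01 -2.11 -2.23] yaw -0.24376619930398546
[[[0.54,0.27,-0.0,-0.003,-0.003,-0.002,0],[1.11,0.44,-0.0,-0.003,-0.003,-0.002,0],[1.7,0.51,-0.0,-0.003,-0.003,-0.002,0],[2.3,0.48,0.0,-0.003,-0.003,-0.002,0],[2.88,0.37,0.0,-0.003,-0.003,-0.002,0],[3.44,0.16,0.01,-0.003,-0.003,-0.002,0],[3.96,-0.13,0.01,-0.003,-0.003,-0.002,0],[4.43,-0.49,0.01,-0.003,-0.003,-0.002,0],[4.84,-0.93,0.01,-0.003,-0.003,-0.002,0],[5.17,-1.43,0.02,-0.003,-0.003,-0.002,0],[5.42,-1.97,0.02,-0.003,-0.003,-0.002,0],[5.59,-2.54,0.02,-0.003,-0.003,-0.002,0],[5.66,-3.13,0.02,-0.003,-0.003,-0.002,0],[5.63,-3.73,0.02,-0.003,-0.003,-0.002,0],[5.52,-4.31,0.03,-0.003,-0.003,-0.002,0],[5.31,-4.87,0.03,-0.003,-0.003,-0.002,0],[5.02,-5.39,0.03,-0.003,-0.003,-0.002,0],[4.66,-5.86,0.03,-0.003,-0.003,-0.002,0],[4.22,-6.27,0.03,-0.003,-0.003,-0.002,0],[3.72,-6.6,0.02,-0.003,-0.003,-0.002,0]]]
```

>>> play_rows([
  [[0.54, 0.27, 0, 0, 0, 0, 0], [1.11, 0.44, 0, 0, 0, 0, 0], [1.7, 0.51, 0, 0, 0, 0, 0], [2.3, 0.48, 0, 0, 0, 0, 0], [2.88, 0.37, 0, 0, 0, 0, 0], [3.44, 0.16, 0, 0, 0, 0, 0], [3.96, -0.13, 0, 0, 0, 0, 0], [4.43, -0.49, 0, 0, 0, 0, 0], [4.84, -0.93, 0, 0, 0, 0, 0], [5.17, -1.43, 0, 0, 0, 0, 0], [5.42, -1.97, 0, 0, 0, 0, 0], [5.59, -2.54, 0, 0, 0, 0, 0], [5.66, -3.13, 0, 0, 0, 0, 0], [5.63, -3.73, 0, 0, 0, 0, 0], [5.52, -4.31, 0, 0, 0, 0, 0], [5.31, -4.87, 0, 0, 0, 0, 0], [5.02, -5.39, 0, 0, 0, 0, 0], [4.66, -5.86, 0, 0, 0, 0, 0], [4.22, -6.27, 0, 0, 0, 0, 0], [3.72, -6.6, 0, 0, 0, 0, 0]],
])

```text
time_s: 9.5
ee_pos: [0.5659, -0.0981, 0.1083]
eef_rot: [-3.139, -0.004, -0.244]
force: [1.5, -3.0, -7.2]
grip_width: 0.0135
```

```bash
python3 -c "
from h import *
state()
arc(-60.5,-180,20,z=.1082)"
```

```text
t 9.50 ee [ 0.5659 -0.0981  0.1083] yaw -0.244 r 0.0382 clockdeg 298.9 Frad -1.23 Ftan(cw) 3.16 Fz -7.18 w 0.0135
t 9.5 ee [ 0.5659 -0.0981  0.1083] F [ 1.48 -3.05 -7.18] yaw -0.24363227962993994
[[[-0.52,-0.21,0.01,-0.003,-0.004,-0.002,0],[-1.09,-0.38,0.01,-0.003,-0.004,-0.002,0],[-1.69,-0.45,0.0,-0.003,-0.004,-0.002,0],[-2.28,-0.43,0.0,-0.003,-0.004,-0.002,0],[-2.87,-0.31,-0.0,-0.003,-0.004,-0.002,0],[-3.43,-0.11,-0.0,-0.003,-0.004,-0.002,0],[-3.95,0.18,-0.01,-0.003,-0.004,-0.002,0],[-4.42,0.55,-0.01,-0.003,-0.004,-0.002,0],[-4.82,0.99,-0.01,-0.003,-0.004,-0.002,0],[-5.15,1.48,-0.01,-0.003,-0.004,-0.002,0],[-5.41,2.02,-0.02,-0.003,-0.004,-0.002,0],[-5.57,2.6,-0.02,-0.003,-0.004,-0.002,0],[-5.64,3.19,-0.02,-0.003,-0.004,-0.002,0],[-5.62,3.79,-0.02,-0.003,-0.004,-0.002,0],[-5.5,4.37,-0.02,-0.003,-0.004,-0.002,0],[-5.3,4.93,-0.02,-0.003,-0.004,-0.002,0],[-5.01,5.45,-0.02,-0.003,-0.004,-0.002,0],[-4.64,5.92,-0.02,-0.003,-0.004,-0.002,0],[-4.2,6.33,-0.02,-0.003,-0.004,-0.002,0],[-3.71,6.66,-0.02,-0.003,-0.004,-0.002,0]]]
```

>>> play_rows([
  [[-0.52, -0.21, 0, 0, 0, 0, 0], [-1.09, -0.38, 0, 0, 0, 0, 0], [-1.69, -0.45, 0, 0, 0, 0, 0], [-2.28, -0.43, 0, 0, 0, 0, 0], [-2.87, -0.31, 0, 0, 0, 0, 0], [-3.43, -0.11, 0, 0, 0, 0, 0], [-3.95, 0.18, 0, 0, 0, 0, 0], [-4.42, 0.55, 0, 0, 0, 0, 0], [-4.82, 0.99, 0, 0, 0, 0, 0], [-5.15, 1.48, 0, 0, 0, 0, 0], [-5.41, 2.02, 0, 0, 0, 0, 0], [-5.57, 2.6, 0, 0, 0, 0, 0], [-5.64, 3.19, 0, 0, 0, 0, 0], [-5.62, 3.79, 0, 0, 0, 0, 0], [-5.5, 4.37, 0, 0, 0, 0, 0], [-5.3, 4.93, 0, 0, 0, 0, 0], [-5.01, 5.45, 0, 0, 0, 0, 0], [-4.64, 5.92, 0, 0, 0, 0, 0], [-4.2, 6.33, 0, 0, 0, 0, 0], [-3.71, 6.66, 0, 0, 0, 0, 0]],
])

```text
time_s: 11.17
ee_pos: [0.514, -0.154, 0.108]
eef_rot: [-3.138, -0.003, -0.244]
force: [-0.5, 8.0, 0.9]
grip_width: 0.0136
```

```bash
python3 -c "
from h import *
state()
arc(119.5,-60,8,z=.1082)"
```

```text
t 11.17 ee [ 0.514 -0.154  0.108] yaw -0.244 r 0.0381 clockdeg 119.1 Frad -5.45 Ftan(cw) 5.82 Fz 0.94 w 0.0136
t 11.1667 ee [ 0.514 -0.154  0.108] F [-0.54  7.96  0.94] yaw -0.2437216729703453
[[[0.43,0.2,-0.02,-0.003,-0.003,-0.002,0],[0.9,0.35,-0.02,-0.003,-0.003,-0.002,0],[1.39,0.44,-0.01,-0.003,-0.003,-0.002,0],[1.89,0.47,-0.01,-0.003,-0.003,-0.002,0],[2.38,0.43,-0.01,-0.003,-0.003,-0.002,0],[2.87,0.33,-0.01,-0.003,-0.003,-0.002,0],[3.34,0.16,-0.01,-0.003,-0.003,-0.002,0],[3.78,-0.06,-0.01,-0.003,-0.003,-0.002,0]]]
```

>>> play_rows([
  [[0.43, 0.2, 0, 0, 0, 0, 0], [0.9, 0.35, 0, 0, 0, 0, 0], [1.39, 0.44, 0, 0, 0, 0, 0], [1.89, 0.47, 0, 0, 0, 0, 0], [2.38, 0.43, 0, 0, 0, 0, 0], [2.87, 0.33, 0, 0, 0, 0, 0], [3.34, 0.16, 0, 0, 0, 0, 0], [3.78, -0.06, 0, 0, 0, 0, 0], [3.78, -0.06, 0, 0, 0, 0, 0], [3.78, -0.06, 0, 0, 0, 0, 0]],
])

```text
time_s: 12.0
ee_pos: [0.5509, -0.1624, 0.108]
eef_rot: [-3.138, -0.002, -0.243]
force: [-1.1, 6.5, 1.8]
grip_width: 0.0138
```

```bash
python3 - <<'E'
from h import *
state()
arc(60,110,20,z=.1082)
a=shot('top','top3.png')['frame'][110:270,270:430]; b=shot('scene','scene3.png')['frame'][180:340,110:270]
cv2.imwrite('pics/c3.png',cv2.resize(np.hstack([a,b]),None,fx=2.5,fy=2.5,interpolation=cv2.INTER_CUBIC))
E
```

```text
t 12.00 ee [ 0.5509 -0.1624  0.108 ] yaw -0.243 r 0.0379 clockdeg 59.3 Frad -6.56 Ftan(cw) -0.82 Fz 1.78 w 0.0138
t 12.0 ee [ 0.5509 -0.1624  0.108 ] F [-1.12  6.52  1.78] yaw -0.24345759723280058
[[[-0.36,0.2,-0.02,-0.004,-0.002,-0.002,0],[-0.7,0.34,-0.02,-0.004,-0.002,-0.002,0],[-1.05,0.44,-0.02,-0.004,-0.002,-0.002,0],[-1.41,0.51,-0.02,-0.004,-0.002,-0.002,0],[-1.77,0.54,-0.02,-0.004,-0.002,-0.002,0],[-2.13,0.54,-0.02,-0.004,-0.002,-0.002,0],[-2.5,0.5,-0.02,-0.004,-0.002,-0.002,0],[-2.86,0.43,-0.03,-0.004,-0.002,-0.002,0],[-3.2,0.33,-0.03,-0.004,-0.002,-0.002,0],[-3.54,0.19,-0.03,-0.004,-0.002,-0.002,0],[-3.87,0.02,-0.03,-0.004,-0.002,-0.002,0],[-4.17,-0.18,-0.03,-0.004,-0.002,-0.002,0],[-4.46,-0.4,-0.03,-0.004,-0.002,-0.002,0],[-4.72,-0.66,-0.03,-0.004,-0.002,-0.002,0],[-4.95,-0.94,-0.02,-0.004,-0.002,-0.002,0],[-5.16,-1.24,-0.02,-0.004,-0.002,-0.002,0],[-5.34,-1.55,-0.02,-0.004,-0.002,-0.002,0],[-5.49,-1.89,-0.02,-0.004,-0.002,-0.002,0],[-5.6,-2.23,-0.02,-0.004,-0.002,-0.002,0],[-5.68,-2.59,-0.02,-0.004,-0.002,-0.002,0]]]
```

View pics/c3.png

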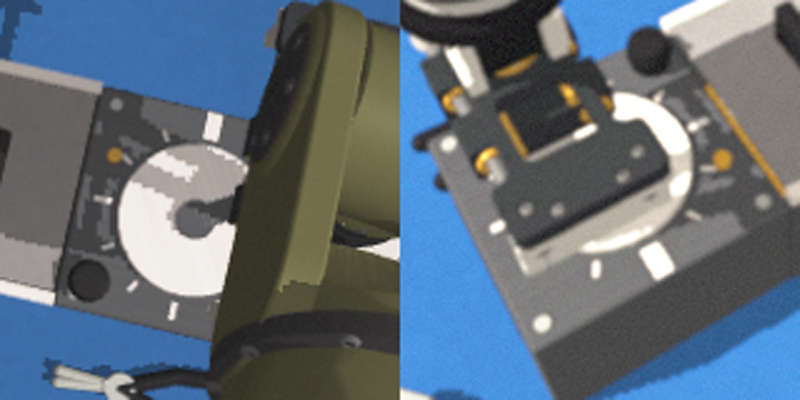

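Top view: the arm points from (192,218) to (236,202), about 57° on the clock face, so 2 is met. I'll go clockwise to just before 6, then lower the grip force so it acts as a slip clutch.

>>> play_rows([
  [[-0.36, 0.2, 0, 0, 0, 0, 0], [-0.7, 0.34, 0, 0, 0, 0, 0], [-1.05, 0.44, 0, 0, 0, 0, 0], [-1.41, 0.51, 0, 0, 0, 0, 0], [-1.77, 0.54, 0, 0, 0, 0, 0], [-2.13, 0.54, 0, 0, 0, 0, 0], [-2.5, 0.5, 0, 0, 0, 0, 0], [-2.86, 0.43, 0, 0, 0, 0, 0], [-3.2, 0.33, 0, 0, 0, 0, 0], [-3.54, 0.19, 0, 0, 0, 0, 0], [-3.87, 0.02, 0, 0, 0, 0, 0], [-4.17, -0.18, 0, 0, 0, 0, 0], [-4.46, -0.4, 0, 0, 0, 0, 0], [-4.72, -0.66, 0, 0, 0, 0, 0], [-4.95, -0.94, 0, 0, 0, 0, 0], [-5.16, -1.24, 0, 0, 0, 0, 0], [-5.34, -1.55, 0, 0, 0, 0, 0], [-5.49, -1.89, 0, 0, 0, 0, 0], [-5.6, -2.23, 0, 0, 0, 0, 0], [-5.6, -2.23, 0, 0, 0, 0, 0]],
])

```text
time_s: 13.77
ee_pos: [0.5018, -0.1265, 0.108]
eef_rot: [-3.137, -0.002, -0.243]
force: [1.4, 2.0, 0.5]
grip_width: 0.0137
```

```bash
python3 -c "
from h import *
state()
arc(164.5,9.5,19,z=.108,dyaw=-np.radians(4))"
```

```text
t 13.77 ee [ 0.5018 -0.1265  0.108 ] yaw -0.243 r 0.0381 clockdeg 165.5 Frad -1.38 Ftan(cw) 1.99 Fz 0.45 w 0.0137
t 13.7667 ee [ 0.5018 -0.1265  0.108 ] F [1.36 2.01 0.45] yaw -0.24319093843059703
[[[0.02,0.03,0.0,-0.004,-0.002,0.002,0],[0.01,-0.0,0.0,-0.004,-0.002,0.006,0],[0.01,-0.03,0.0,-0.004,-0.002,0.01,0],[-0.0,-0.06,0.0,-0.004,-0.002,0.013,0],[-0.01,-0.1,0.0,-0.004,-0.002,0.017,0],[-0.02,-0.13,0.0,-0.004,-0.002,0.021,0],[-0.02,-0.16,0.0,-0.004,-0.002,0.024,0],[-0.03,-0.19,0.0,-0.004,-0.002,0.028,0],[-0.04,-0.23,0.0,-0.004,-0.002,0.032,0],[-0.04,-0.26,0.0,-0.004,-0.002,0.035,0],[-0.05,-0.29,0.0,-0.004,-0.002,0.039,0],[-0.06,-0.32,0.0,-0.004,-0.002,0.043,0],[-0.06,-0.36,0.0,-0.004,-0.002,0.046,0],[-0.07,-0.39,0.0,-0.004,-0.002,0.05,0],[-0.07,-0.42,0.0,-0.004,-0.002,0.054,0],[-0.08,-0.46,0.0,-0.004,-0.002,0.057,0],[-0.08,-0.49,0.0,-0.004,-0.002,0.061,0],[-0.08,-0.52,0.0,-0.004,-0.002,0.065,0],[-0.09,-0.55,0.0,-0.004,-0.002,0.068,0]]]
```

>>> play_rows([
  [[0, -0.03, 0, 0, 0, 0, 0], [0, -0.06, 0, 0, 0, 0, 0], [-0.01, -0.1, 0, 0, 0, 0, 0], [-0.02, -0.15, 0, 0, 0, 0, 0], [-0.03, -0.2, 0, 0, 0, 0, 0], [-0.04, -0.25, 0, 0, 0, 0, 0], [-0.05, -0.3, 0, 0, 0, 0, 0], [-0.06, -0.35, 0, 0, 0, 0, 0], [-0.07, -0.4, 0, 0, 0, 0, 0], [-0.07, -0.45, 0, 0, 0, 0, 0], [-0.08, -0.5, 0, 0, 0, 0, 0], [-0.09, -0.55, 0, 0, 0, 0, 0], [-0.1, -0.6, 0, 0, 0, 0, 0], [-0.1, -0.65, 0, 0, 0, 0, 0], [-0.11, -0.7, 0, 0, 0, 0, 0], [-0.11, -0.75, 0, 0, 0, 0, 0], [-0.12, -0.8, 0, 0, 0, 0, 0], [-0.12, -0.85, 0, 0, 0, 0, 0]],
], force=4)

```text
time_s: 15.27
ee_pos: [0.5026, -0.1179, 0.108]
eef_rot: [-3.137, -0.002, -0.243]
force: [-2.8, -1.4, 1.6]
grip_width: 0.0142
```

```bash
python3 -c "
from h import *
state()
arc(178,10,19,z=.108,dyaw=-np.radians(10))"
```

```text
t 15.27 ee [ 0.5026 -0.1179  0.108 ] yaw -0.243 r 0.0382 clockdeg 178.6 Frad 2.41 Ftan(cw) -1.98 Fz 1.59 w 0.0142
t 15.2667 ee [ 0.5026 -0.1179  0.108 ] F [-2.77 -1.41  1.59] yaw -0.24319120489668733
[[[0.02,0.0,0.0,-0.004,-0.002,0.008,0],[0.01,-0.03,0.0,-0.004,-0.002,0.017,0],[0.01,-0.07,0.0,-0.004,-0.002,0.026,0],[0.01,-0.1,0.0,-0.004,-0.002,0.035,0],[0.01,-0.14,0.0,-0.004,-0.002,0.044,0],[0.01,-0.17,0.0,-0.004,-0.002,0.054,0],[0.02,-0.21,0.0,-0.004,-0.002,0.063,0],[0.02,-0.24,0.0,-0.004,-0.002,0.072,0],[0.02,-0.28,0.0,-0.004,-0.002,0.081,0],[0.02,-0.31,0.0,-0.004,-0.002,0.09,0],[0.02,-0.35,0.0,-0.004,-0.002,0.1,0],[0.02,-0.38,0.0,-0.004,-0.002,0.109,0],[0.03,-0.42,0.0,-0.004,-0.002,0.118,0],[0.03,-0.45,0.0,-0.004,-0.002,0.127,0],[0.03,-0.48,0.0,-0.004,-0.002,0.136,0],[0.04,-0.52,0.0,-0.004,-0.002,0.145,0],[0.04,-0.55,0.0,-0.004,-0.002,0.155,0],[0.05,-0.59,0.0,-0.004,-0.002,0.164,0],[0.05,-0.62,0.0,-0.004,-0.002,0.173,0]]]
```

>>> play_rows([
  [[0.01, -0.02, 0, 0, 0, 0.01, 0], [0.01, -0.05, 0, 0, 0, 0.018, 0], [0.01, -0.08, 0, 0, 0, 0.026, 0], [0.01, -0.11, 0, 0, 0, 0.035, 0], [0.01, -0.14, 0, 0, 0, 0.044, 0], [0.01, -0.17, 0, 0, 0, 0.054, 0], [0.02, -0.21, 0, 0, 0, 0.063, 0], [0.02, -0.24, 0, 0, 0, 0.072, 0], [0.02, -0.28, 0, 0, 0, 0.081, 0], [0.02, -0.31, 0, 0, 0, 0.09, 0], [0.02, -0.35, 0, 0, 0, 0.1, 0], [0.02, -0.38, 0, 0, 0, 0.109, 0], [0.03, -0.42, 0, 0, 0, 0.118, 0], [0.03, -0.45, 0, 0, 0, 0.127, 0], [0.03, -0.48, 0, 0, 0, 0.136, 0], [0.04, -0.52, 0, 0, 0, 0.145, 0], [0.04, -0.55, 0, 0, 0, 0.155, 0], [0.05, -0.59, 0, 0, 0, 0.164, 0], [0.05, -0.62, 0, 0, 0, 0.173, 0]],
])

```text
time_s: 16.85
ee_pos: [0.5047, -0.112, 0.108]
eef_rot: [-3.137, -0.001, -0.417]
force: [-5.1, -2.0, 0.9]
grip_width: 0.0138
```

```bash
python3 -c "
from h import *
state()
arc(188,10,19,z=.108,dyaw=-np.radians(10),yaw=BY-np.radians(10))"
```

```text
t 16.85 ee [ 0.5047 -0.112   0.108 ] yaw -0.417 r 0.0379 clockdeg 187.9 Frad 4.04 Ftan(cw) -3.73 Fz 0.92 w 0.0138
t 16.85 ee [ 0.5047 -0.112   0.108 ] F [-5.13 -1.96  0.92] yaw -0.4171507694728498
[[[-0.01,-0.04,0.0,-0.005,-0.001,0.008,0],[-0.01,-0.07,0.0,-0.005,-0.001,0.017,0],[-0.01,-0.11,0.0,-0.005,-0.001,0.027,0],[-0.01,-0.14,0.0,-0.005,-0.001,0.036,0],[-0.01,-0.18,0.0,-0.005,-0.001,0.045,0],[-0.01,-0.21,0.0,-0.005,-0.001,0.054,0],[-0.01,-0.25,0.0,-0.005,-0.001,0.063,0],[-0.01,-0.28,0.0,-0.005,-0.001,0.073,0],[-0.0,-0.32,0.01,-0.005,-0.001,0.082,0],[-0.0,-0.35,0.01,-0.005,-0.001,0.091,0],[0.0,-0.39,0.01,-0.005,-0.001,0.1,0],[0.0,-0.42,0.01,-0.005,-0.001,0.109,0],[0.01,-0.46,0.01,-0.005,-0.001,0.119,0],[0.01,-0.49,0.01,-0.005,-0.001,0.128,0],[0.01,-0.53,0.01,-0.005,-0.001,0.137,0],[0.02,-0.56,0.01,-0.005,-0.001,0.146,0],[0.02,-0.6,0.01,-0.005,-0.001,0.155,0],[0.02,-0.63,0.01,-0.005,-0.001,0.164,0],[0.03,-0.67,0.01,-0.005,-0.001,0.174,0]]]
```

```bash
cat >> h.py <<'E'
def tell(f=None):
    p=np.load('box.npy');a=p[2];R=np.array([[np.cos(a),-np.sin(a)],[np.sin(a),np.cos(a)]]);q=R@[.030,-.018]+p[:2]
    for n in('scene','top'):
        c=ctrl.camera(n);im=c['frame'] if f is None else cv2.imread(f%n)
        e=[proj(c,[[*q,z]])[0] for z in(.097,.09)];u,v=e[0].round().astype(int)
        h=cv2.cvtColor(im,cv2.COLOR_BGR2HSV)[v-7:v+12,u-7:u+8];m=(h[...,0]>12)&(h[...,0]<28)&(h[...,1]>130)&(h[...,2]>70)
        y,x=np.nonzero(m);print(n,'px',m.sum(),'cen',(x.mean()+u-7).round(2) if len(x) else '',(y.mean()+v-7).round(2) if len(x) else '','exp up/down',e[0].round(1),e[1].round(1))
E
python3 -c "
from h import *
tell('pics/%s3.png');tell();state()"
```

```text
scene px 46 cen 238.83 243.17 exp up/down [239.  242.2] [239.3 244.9]
top px 25 cen 315.2 171.76 exp up/down [315.5 171.2] [315.  171.8]
scene px 47 cen 238.66 243.0 exp up/down [239.  242.2] [239.3 244.9]
top px 27 cen 315.22 171.67 exp up/down [315.5 171.2] [315.  171.8]
t 17.05 ee [ 0.5046 -0.112   0.108 ] yaw -0.416 r 0.0380 clockdeg 187.9 Frad 3.79 Ftan(cw) -2.52 Fz 0.35 w 0.0141
```

Tell-tale unchanged, so the bolt is still up. Continuing in slow 10° steps.

>>> play_rows([
  [[0, -0.04, 0, 0, 0, 0.009, 0], [-0.01, -0.07, 0, 0, 0, 0.018, 0], [-0.01, -0.11, 0, 0, 0, 0.027, 0], [-0.01, -0.14, 0, 0, 0, 0.036, 0], [-0.01, -0.18, 0, 0, 0, 0.045, 0], [-0.01, -0.21, 0, 0, 0, 0.054, 0], [-0.01, -0.25, 0, 0, 0, 0.063, 0], [-0.01, -0.28, 0, 0, 0, 0.073, 0], [0, -0.32, 0, 0, 0, 0.082, 0], [0, -0.35, 0, 0, 0, 0.091, 0], [0, -0.39, 0, 0, 0, 0.1, 0], [0, -0.42, 0, 0, 0, 0.109, 0], [0.01, -0.46, 0, 0, 0, 0.119, 0], [0.01, -0.49, 0, 0, 0, 0.128, 0], [0.01, -0.53, 0, 0, 0, 0.137, 0], [0.02, -0.56, 0, 0, 0, 0.146, 0], [0.02, -0.6, 0, 0, 0, 0.155, 0], [0.02, -0.63, 0, 0, 0, 0.164, 0], [0.03, -0.67, 0, 0, 0, 0.174, 0]],
])

```text
time_s: 18.63
ee_pos: [0.5077, -0.106, 0.1081]
eef_rot: [-3.137, -0.001, -0.591]
force: [-0.3, -1.1, -1.2]
grip_width: 0.0138
```

```bash
python3 -c "
from h import *
tell();state()
arc(198,10,19,z=.108,dyaw=-np.radians(10),yaw=BY-np.radians(20))"
```

```text
scene px 48 cen 238.71 243.06 exp up/down [239.  242.2] [239.3 244.9]
top px 28 cen 315.29 171.57 exp up/down [315.5 171.2] [315.  171.8]
t 18.73 ee [ 0.5077 -0.1059  0.1081] yaw -0.591 r 0.0380 clockdeg 198.3 Frad -0.28 Ftan(cw) 0.13 Fz -1.54 w 0.0140
t 18.7333 ee [ 0.5077 -0.1059  0.1081] F [ 0.31 -0.04 -1.54] yaw -0.5906677247950942
[[[-0.0,-0.02,0.01,-0.005,-0.0,0.009,0],[-0.0,-0.05,0.01,-0.005,-0.0,0.018,0],[-0.0,-0.09,0.01,-0.005,-0.0,0.028,0],[-0.0,-0.12,0.01,-0.005,-0.0,0.037,0],[-0.0,-0.16,0.01,-0.005,-0.0,0.046,0],[-0.0,-0.19,0.01,-0.005,-0.0,0.055,0],[-0.0,-0.23,0.01,-0.005,-0.0,0.064,0],[-0.0,-0.26,0.01,-0.005,-0.0,0.074,0],[0.0,-0.3,0.01,-0.005,-0.0,0.083,0],[0.0,-0.33,0.01,-0.005,-0.0,0.092,0],[0.0,-0.37,0.01,-0.005,-0.0,0.101,0],[0.01,-0.4,0.01,-0.005,-0.0,0.11,0],[0.01,-0.44,0.01,-0.005,-0.0,0.12,0],[0.01,-0.47,0.01,-0.005,-0.0,0.129,0],[0.02,-0.51,0.01,-0.005,-0.0,0.138,0],[0.02,-0.54,0.01,-0.005,-0.0,0.147,0],[0.02,-0.57,0.01,-0.005,-0.0,0.156,0],[0.03,-0.61,0.01,-0.005,-0.0,0.165,0],[0.03,-0.64,0.01,-0.005,-0.0,0.175,0]]]
```

>>> play_rows([
  [[0, -0.03, 0, 0, 0, 0.009, 0], [0, -0.06, 0, 0, 0, 0.018, 0], [0, -0.09, 0, 0, 0, 0.028, 0], [0, -0.12, 0, 0, 0, 0.037, 0], [0, -0.16, 0, 0, 0, 0.046, 0], [0, -0.19, 0, 0, 0, 0.055, 0], [0, -0.23, 0, 0, 0, 0.064, 0], [0, -0.26, 0, 0, 0, 0.074, 0], [0, -0.3, 0, 0, 0, 0.083, 0], [0, -0.33, 0, 0, 0, 0.092, 0], [0, -0.37, 0, 0, 0, 0.101, 0], [0.01, -0.4, 0, 0, 0, 0.11, 0], [0.01, -0.44, 0, 0, 0, 0.12, 0], [0.01, -0.47, 0, 0, 0, 0.129, 0], [0.02, -0.51, 0, 0, 0, 0.138, 0], [0.02, -0.54, 0, 0, 0, 0.147, 0], [0.02, -0.57, 0, 0, 0, 0.156, 0], [0.03, -0.61, 0, 0, 0, 0.165, 0], [0.03, -0.64, 0, 0, 0, 0.175, 0]],
])

```text
time_s: 20.32
ee_pos: [0.5116, -0.1007, 0.1081]
eef_rot: [-3.137, 0.0, -0.767]
force: [-0.3, -2.4, -2.2]
grip_width: 0.0138
```

```bash
python3 -c "
from h import *
tell();state()
arc(208,10,19,z=.108,dyaw=-np.radians(10),yaw=BY-np.radians(30))"
```

```text
scene px 49 cen 238.78 243.1 exp up/down [239.  242.2] [239.3 244.9]
top px 27 cen 315.22 171.63 exp up/down [315.5 171.2] [315.  171.8]
t 20.42 ee [ 0.5117 -0.1007  0.1081] yaw -0.766 r 0.0380 clockdeg 208.2 Frad -0.85 Ftan(cw) -0.16 Fz -2.22 w 0.0137
t 20.4167 ee [ 0.5117 -0.1007  0.1081] F [ 0.52 -0.69 -2.22] yaw -0.7663474561158279
[[[-0.0,-0.02,0.01,-0.005,0.0,0.008,0],[-0.0,-0.06,0.01,-0.005,0.0,0.017,0],[-0.0,-0.09,0.01,-0.005,0.0,0.027,0],[-0.0,-0.13,0.01,-0.005,0.0,0.036,0],[-0.0,-0.16,0.01,-0.005,0.0,0.045,0],[-0.0,-0.2,0.01,-0.005,0.0,0.054,0],[-0.0,-0.23,0.01,-0.005,0.0,0.063,0],[-0.0,-0.27,0.01,-0.005,0.0,0.072,0],[-0.0,-0.3,0.01,-0.005,0.0,0.082,0],[0.0,-0.34,0.01,-0.005,0.0,0.091,0],[0.0,-0.37,0.01,-0.005,0.0,0.1,0],[0.01,-0.41,0.01,-0.005,0.0,0.109,0],[0.01,-0.44,0.01,-0.005,0.001,0.118,0],[0.01,-0.48,0.01,-0.005,0.001,0.128,0],[0.02,-0.51,0.01,-0.005,0.001,0.137,0],[0.02,-0.55,0.01,-0.005,0.001,0.146,0],[0.02,-0.58,0.01,-0.005,0.001,0.155,0],[0.03,-0.62,0.01,-0.005,0.001,0.164,0],[0.03,-0.65,0.01,-0.005,0.001,0.173,0]]]
```

Still free, and the numbers repeat. Continuing.

>>> play_rows([
  [[0, -0.03, 0, 0, 0, 0.009, 0], [0, -0.06, 0, 0, 0, 0.018, 0], [0, -0.09, 0, 0, 0, 0.027, 0], [0, -0.13, 0, 0, 0, 0.036, 0], [0, -0.16, 0, 0, 0, 0.045, 0], [0, -0.2, 0, 0, 0, 0.054, 0], [0, -0.23, 0, 0, 0, 0.063, 0], [0, -0.27, 0, 0, 0, 0.072, 0], [0, -0.3, 0, 0, 0, 0.082, 0], [0, -0.34, 0, 0, 0, 0.091, 0], [0, -0.37, 0, 0, 0, 0.1, 0], [0.01, -0.41, 0, 0, 0, 0.109, 0], [0.01, -0.44, 0, 0, 0, 0.118, 0], [0.01, -0.48, 0, 0, 0, 0.128, 0], [0.02, -0.51, 0, 0, 0, 0.137, 0], [0.02, -0.55, 0, 0, 0, 0.146, 0], [0.02, -0.58, 0, 0, 0, 0.155, 0], [0.03, -0.62, 0, 0, 0, 0.164, 0], [0.03, -0.65, 0, 0, 0, 0.173, 0]],
])

```text
time_s: 22.0
ee_pos: [0.5165, -0.0962, 0.1082]
eef_rot: [-3.136, 0.001, -0.94]
force: [0.4, -1.5, 0.9]
grip_width: 0.0139
```

```bash
python3 -c "
from h import *
tell();state()
arc(218,10,19,z=.108,dyaw=-np.radians(10),yaw=BY-np.radians(40))"
```

```text
scene px 0 cen   exp up/down [239.  242.2] [239.3 244.9]
top px 0 cen   exp up/down [315.5 171.2] [315.  171.8]
t 22.10 ee [ 0.5165 -0.0962  0.1082] yaw -0.940 r 0.0380 clockdeg 218.1 Frad -1.16 Ftan(cw) -0.21 Fz 1.97 w 0.0139
t 22.1 ee [ 0.5165 -0.0962  0.1082] F [ 0.55 -1.04  1.97] yaw -0.9397258966572861
[[[-0.0,-0.03,0.02,-0.005,0.001,0.009,0],[-0.0,-0.06,0.02,-0.005,0.001,0.018,0],[-0.0,-0.1,0.02,-0.005,0.001,0.028,0],[-0.0,-0.13,0.02,-0.005,0.001,0.037,0],[-0.0,-0.17,0.02,-0.005,0.001,0.046,0],[-0.0,-0.2,0.02,-0.005,0.001,0.055,0],[-0.0,-0.24,0.02,-0.005,0.001,0.064,0],[0.0,-0.27,0.02,-0.005,0.001,0.074,0],[0.0,-0.31,0.02,-0.005,0.001,0.083,0],[0.0,-0.34,0.02,-0.005,0.001,0.092,0],[0.01,-0.37,0.02,-0.005,0.001,0.101,0],[0.01,-0.41,0.02,-0.005,0.001,0.11,0],[0.01,-0.44,0.02,-0.005,0.001,0.12,0],[0.01,-0.48,0.02,-0.005,0.001,0.129,0],[0.02,-0.51,0.02,-0.005,0.001,0.138,0],[0.02,-0.55,0.02,-0.005,0.001,0.147,0],[0.03,-0.58,0.02,-0.005,0.001,0.156,0],[0.03,-0.62,0.02,-0.005,0.001,0.165,0],[0.03,-0.65,0.02,-0.005,0.001,0.175,0]]]
```

```bash
python3 - <<'E'
from h import *
a=shot('top','top4.png')['frame'][110:270,270:430]; b=shot('scene','scene4.png')['frame'][180:340,110:270]
cv2.imwrite('pics/c4.png',cv2.resize(np.hstack([a,b]),None,fx=2.5,fy=2.5,interpolation=cv2.INTER_CUBIC))
E
```

```text
(no output)
```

View pics/c4.png

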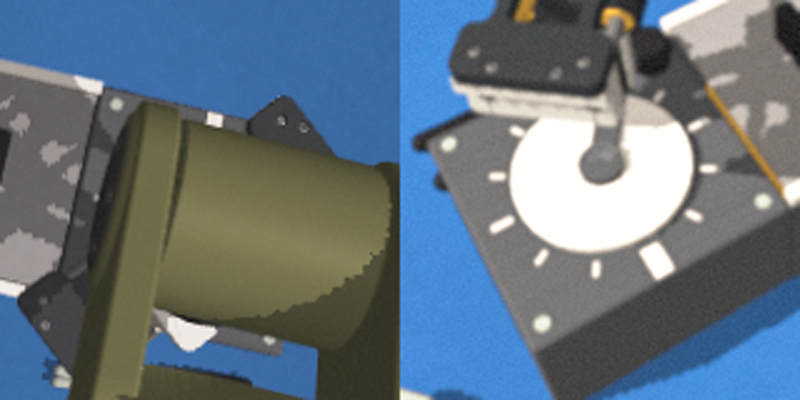

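The scene view shows the brass pin, previously at (722,158), has vanished, so the bolt has dropped at about clock 7.2. The arm hides the pin in the top view. Releasing with a small opening because the loupe is close, then going up.

>>> play_rows([
  [[0, 0, 0, 0, 0, 0, 0.2], [0, 0, 0, 0, 0, 0, 0.2], [0, 0, 0, 0, 0, 0, 0.2], [0, 0, -1, 0, 0, 0, 0.2], [0, 0, -3, 0, 0, 0, 0.2], [0, 0, -5.5, 0, 0, 0, 0.2], [0, 0, -7, 0, 0, 0, 0.3], [0, 0, -7, 0, 0, 0, 0.45]],
])

```text
time_s: 22.87
ee_pos: [0.5175, -0.0967, 0.1822]
eef_rot: [-3.133, -0.003, -0.939]
force: [-0.0, 0.7, -0.4]
grip_width: 0.029
```

```bash
python3 -c "
from h import *
state();tell()
rel([.5722,.005,.178],-1.8125)"
```

```text
t 22.87 ee [ 0.5175 -0.0967  0.1822] yaw -0.939 r 0.0369 clockdeg 218.8 Frad 0.56 Ftan(cw) 0.39 Fz -0.40 w 0.0290
scene px 1 cen 246.0 235.0 exp up/down [239.  242.2] [239.3 244.9]
top px 0 cen   exp up/down [315.5 171.2] [315.  171.8]
t 22.9667 rel cm [ -4.88 -10.5    0.12] rotvec [-0.005  0.003  0.873]
```

>>> play_rows([
  [[-0.8, -1.7, 0, 0, 0, 0.12, 0.45], [-1.7, -3.6, 0, 0, 0, 0.24, 0.45], [-2.6, -5.6, 0, 0, 0, 0.36, 0.45], [-3.5, -7.5, 0, 0, 0, 0.48, 0.45], [-4.2, -9, 0.1, 0, 0, 0.6, 0.45], [-4.7, -10, 0.1, 0, 0, 0.72, 0.45], [-4.88, -10.5, 0.1, -0.005, 0.003, 0.82, 0.45], [-4.88, -10.5, 0.1, -0.005, 0.003, 0.873, 0.45], [-4.88, -10.5, 0.1, -0.005, 0.003, 0.873, 0.45]],
])

```text
time_s: 23.72
ee_pos: [0.5718, 0.0054, 0.1767]
eef_rot: [3.14, -0.0, -1.814]
force: [1.4, 0.2, 0.0]
grip_width: 0.0423
```

```bash
python3 - <<'E'
from h import *
state();rel([.5722,.005,.106],-1.8125)
c=shot('wrist','w5.png');s=shot('scene','scene5.png')
p=np.load('box.npy');a=p[2];R=np.array([[np.cos(a),-np.sin(a)],[np.sin(a),np.cos(a)]])
print(proj(c,np.r_[R@[0,.057]+p[:2]+[.0002,.0006],.127]),proj(c,np.r_[R@[.03,-.018]+p[:2],.09]))
cv2.imwrite('pics/c5.png',np.hstack([c['frame'],cv2.resize(s['frame'][200:300,180:280],(288,288)).copy() if 0 else cv2.copyMakeBorder(cv2.resize(s['frame'][200:300,180:280],(280,280)),0,104,0,0,cv2.BORDER_CONSTANT)]))
E
```

```text
t 23.72 ee [0.5718 0.0054 0.1767] yaw -1.814 r 0.1353 clockdeg 269.8 Frad 0.50 Ftan(cw) 1.33 Fz 0.01 w 0.0423
t 23.7167 rel cm [ 0.02 -0.07  7.07] rotvec [ 0.002 -0.    -0.002]
[[257.11093554 208.55909659]] [[351.9955934  159.39913057]]
```

View pics/c5.png

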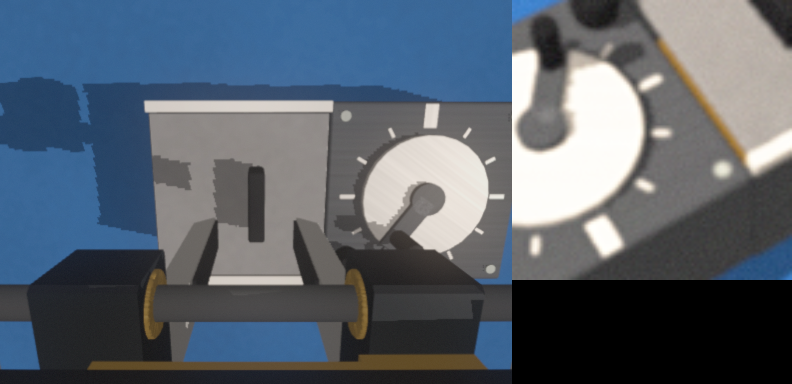

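No brass shows at the expected (352,159), so the bolt is down. The tab, centred at (257,204), sits between the fingers. Descend and grip.

>>> play_rows([
  [[0, -0.1, 2, 0, 0, 0, 0.45], [0, -0.1, 4.5, 0, 0, 0, 0.45], [0, -0.1, 6.3, 0, 0, 0, 0.45], [0, -0.1, 7, 0, 0, 0, 0.45], [0, -0.1, 7, 0, 0, 0, 0], [0, -0.1, 7, 0, 0, 0, 0], [0, -0.1, 7, 0, 0, 0, 0], [0, -0.1, 7, 0, 0, 0, 0], [0, -0.1, 7, 0, 0, 0, 0]],
], force=15)

```text
time_s: 24.57
ee_pos: [0.5731, 0.0046, 0.1082]
eef_rot: [-3.141, 0.0, -1.81]
force: [-0.1, 0.1, 0.4]
grip_width: 0.0123
```

>>> play_rows([
  [[-0.05, 0, 0, 0, 0, 0, 0], [-0.1, 0, 0, 0, 0, 0, 0], [-0.15, 0, 0, 0, 0, 0, 0], [-0.2, 0, 0, 0, 0, 0, 0], [-0.25, 0, 0, 0, 0, 0, 0], [-0.3, 0, 0, 0, 0, 0, 0], [-0.3, 0, 0, 0, 0, 0, 0]],
])

```text
time_s: 25.15
ee_pos: [0.5738, 0.0076, 0.1082]
eef_rot: [-3.141, 0.0, -1.81]
force: [0.9, -2.1, -2.7]
grip_width: 0.0121
```

It has moved 3 mm with only about 2 N, so the cover is free. Slide the rest.

>>> play_rows([
  [[-0.3, 0, 0, 0, 0, 0, 0], [-0.8, 0, 0, 0, 0, 0, 0], [-1.4, 0, 0, 0, 0, 0, 0], [-2, 0, 0, 0, 0, 0, 0], [-2.6, 0, 0, 0, 0, 0, 0], [-3.2, 0, 0, 0, 0, 0, 0], [-3.8, 0, 0, 0, 0, 0, 0], [-4.4, 0, 0, 0, 0, 0, 0], [-5, 0, 0, 0, 0, 0, 0], [-5.6, 0, 0, 0, 0, 0, 0], [-6.2, 0, 0, 0, 0, 0, 0], [-6.7, 0, 0, 0, 0, 0, 0], [-7.2, 0, 0, 0, 0, 0, 0], [-7.6, 0, 0, 0, 0, 0, 0], [-7.9, 0, 0, 0, 0, 0, 0], [-8.1, 0, 0, 0, 0, 0, 0], [-8.1, 0, 0, 0, 0, 0, 0]],
])

```text
time_s: 26.57
ee_pos: [0.5934, 0.087, 0.1082]
eef_rot: [-3.14, 0.0, -1.809]
force: [4.6, -1.2, -4.5]
grip_width: 0.0122
```

>>> play_rows([
  [[0, 0, 0, 0, 0, 0, 0.4], [0, 0, 0, 0, 0, 0, 0.4], [0, 0, 0, 0, 0, 0, 0.4], [0, 0, 0, 0, 0, 0, 0.4], [0, 0, -2, 0, 0, 0, 0.4], [0, 0, -5, 0, 0, 0, 0.4], [0, 0, -8, 0, 0, 0, 0.4], [0, 0, -11, 0, 0, 0, 0.4], [0, 8, -12, 0, 0, 0, 0.4], [0, 12, -12, 0, 0, 0, 0.4], [0, 16, -12, 0, 0, 0, 0.4], [0, 20, -12, 0, 0, 0, 0.4], [0, 20, -12, 0, 0, 0, 0.4], [0, 20, -12, 0, 0, 0, 0.4], [0, 20, -12, 0, 0, 0, 0.4]],
])

```text
time_s: 27.82
ee_pos: [0.3983, 0.1348, 0.2288]
eef_rot: [-3.139, 0.001, -1.808]
force: [0.2, -1.0, 0.4]
grip_width: 0.0376
```

```bash
python3 - <<'E'
from h import *
state();c=shot('top','top6.png');s=shot('scene','scene6.png')
p=np.load('box.npy');a=p[2];R=np.array([[np.cos(a),-np.sin(a)],[np.sin(a),np.cos(a)]])
for k in(c,s):print([proj(k,np.r_[R@[0,y]+p[:2]+[.0002,.0006],.127])[0].round(1) for y in(.134,.142)])
cv2.imwrite('pics/c6.png',np.hstack([cv2.resize(k['frame'],(400,300),interpolation=cv2.INTER_AREA) for k in(c,s)]))
E
```

```text
t 27.82 ee [0.3983 0.1348 0.2288] yaw -1.808 r 0.2968 clockdeg 227.7 Frad -1.00 Ftan(cw) -0.27 Fz 0.36 w 0.0376
[array([218.7, 165.7]), array([213.8, 164.6])]
[array([316. , 170.3]), array([320.3, 168.2])]
```

View pics/c6.png

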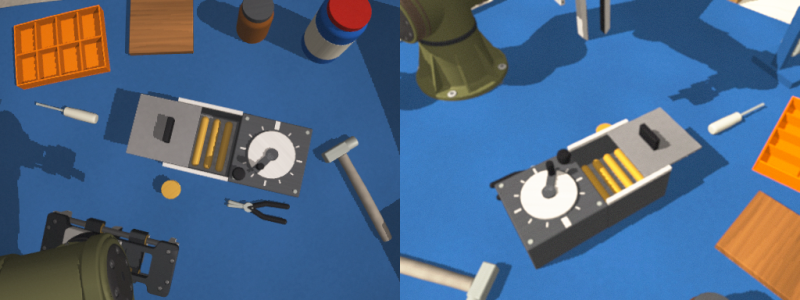

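The cover is open: the tab sits at about (214,165) in the top picture, which matches the 85 mm stop. The loupe, pliers and spool are in place, the tell-tale is gone and the hand is clear.

```bash
python3 -c "
from h import *
print(ctrl.hand_in())"
```

```text
the job is handed in; nothing more can be done
None
```

The strongbox is open and the job is handed in at about 28 s of the 72 s allowed; the hand-in gave no verdict.

**Dialling:** I cranked clockwise to 4 on the second pass (TCP read 119.5°, the picture about 117°). Then I went anticlockwise to 2 on the second pass (TCP 59.3°, picture about 57°). From 6 I turned slowly clockwise with a 4 N grip, so the fingers would slip rather than force the dial. The bolt had dropped by about 7.3 (218°).

**Cover and release:** I slid the cover by its tab, with about 5 N at the end, then let go and moved the hand clear.

**Last checks:**
- **Cover:** hand travel and the top picture both put it at about 85 mm, against the 77 mm needed.
- **Bolt:** the brass tell-tale had vanished from the scene and wrist views, and the cover came free with about 2 N. I judged the drop by sight, because the force at the knob stayed low and I did not press to feel the dial go solid.
- **Loupe, pliers and spool:** they look unmoved in the final pictures. I did not measure their positions again.
- **Disagreement:** the dial axis fitted from the pictures was about 0.6 mm off along y. I corrected it from the knob forces while turning.

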